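Show which gouge goes to the strop

ROBOT

A 7-joint arm with a two-finger parallel gripper is mounted at the origin on the work surface. World frame = base frame: x ahead of the robot, y to its left, z up, the work surface at z = 0. Lengths are in m, angles in rad, forces in N, time in s.
With the tool pointing down it reaches from about 0.4 to 0.9 m from the base axis. Payload 5.6 kg.
Tool frame: the origin (TCP) lies between the finger pads, 19 mm behind the fingertips; this is the grasp point; z points along the fingers, y is the line along which they close (so a half turn about z gives the same grasp; the last joint's range is limited). The gripper opens to 92 mm and grips with 3 to 60 N. Pads are 20 mm wide; open, the fingers measure 128 mm over their backs; the gripper's body (75 mm by 189 mm) begins 69 mm behind the grasp point.
Start: joints at [-1.216, 0.468, -0.012, 1.603, 0.006, 1.071, -0.056], TCP at [0.252, 0.599, 0.233] pointing down, gripper open.
Joint ranges: [-2.53, 2.53], [-0.31, 2.02], [-1.57, 1.55], [0.28, 2.44], [-1.29, 4.43], [0.15, 1.84], [-2.92, 2.92]. Speed limits (rad/s): [2.57, 2.57, 3.14, 3.14, 3.14, 3.14, 3.14].

INTERFACE

Orientations are given as a 3x3 rotation matrix whose columns are the frame's x, y, z axes.
In Python, from station import env, effector, solver, viewer, workorder, search_frame, tip_of gives the robot as it stands. Calls block until the motion is done:
- env.reach(position, orientation): joint-space move of the TCP to a pose.
- env.movel(position, frame=None, rate=0.15): straight line of the TCP; frame=None keeps the orientation; rate is the mean speed in m/s.
- env.goto_joints(angles): joint-space move.
- effector.release() and effector.grasp(squeeze=None): open the fingers fully, or close them until they stop; squeeze is the grip in N (None keeps the last).
- env.pause(seconds).
- solver.inverse_kinematics(position, orientation): joint angles nearest the present ones, or None.
- env.sense(): the state.
- viewer.read_camera(name): name is "scene" or "side" or "wrist"; returns (picture, depth): 420x560x3 uint8, red, green, blue; 420x560 float32, m along the optical axis (not along the pixel's ray), 0 where there is no reading.
- viewer.camera_info(name): a dict with "intrinsics" (3x3 intrinsics, pixels), "dist_coeffs" ([k1, k2, p1, p2, k3] as OpenCV has them; the pictures are not rectified), "eye" and "rotation" of the camera in the world; the wrist camera has in their place "T_tool_cam" (4x4, takes a point from camera to tool coordinates, whose origin is the TCP and whose axes are the flange's). Camera axes: x right, y up, looking along -z (the intrinsics and any distortion apply to the point x, -y, -z); pixel columns grow to the right and rows downward; lengths in m; the calibration is good to about 2 mm. A picture is of the moment at which its call begins: read the wrist's pose just before it. camera_info takes no time and is no camera call.
A pose or a line that the arm cannot do raises env.PlanningError and nothing moves.
- workorder.finish_job(): hands the job in; it is judged then, once.
Trained networks look in the newest picture that a camera, given by its name, has taken for a name from the list of things; names that differ only in an ending like _2 or _b are one class to them, and where a whole thing is asked for, a point or a joint stands for the part that bears it (a point fixed in the world has none). Each returns a list of dicts, best first, with "score" (0 to 1); they miss things now and then, are a little off and sometimes report something else, mostly with a low value. They report only what shows in the picture. A call takes as long as a camera call.
- search_frame(camera, name): "at" ([x, y, z] in m, in world coordinates, good to about 4 mm: the middle of the surface that is visible of it).
- tip_of(camera, name): "at" ([x, y, z] in m, in world coordinates, good to about 4 mm: a listed point, or the origin of a listed thing).
The state is a dict: "t": time; "joint_positions": joint angles; "joint_velocities": joint speeds; "tau": joint torques, N m; "ee_pos": TCP position; "tcp_rot": TCP orientation; "wrist_force": force on the tool from outside, world axes, zero at the start; "moment": the same for the moment, N m; "gripper_width": finger opening in m; "grasp_force": force on a finger pad.
Only numpy, scipy, OpenCV 4.12 (cv2) and the standard library are available. Lean on these libraries where they do the work, as an engineer would, in place of code of your own. Each camera call takes 0.05 s, during which the arm holds its last target. There are 200 camera calls.

TASK

Show the apprentice which gouge is due for honing, and where: with the fingertips, gently push the ridge on the tool case's sliding cover until the case is fully open, without pinching it. Then point straight down at the middle of the red handle, fingertips two or three centimetres above it, and stay there for about two seconds without touching it or pointing at the other gouges. Last, point in the same way at the middle of the green strop, and finish there, still pointing. Leave everything else where it is.

Things in the scene. Friction and masses are not known exactly. Their poses are not given: they have to be found in the camera images.
- case: Fixed wooden tool case, 220 (x) by 360 (y) by 45 mm high; place and yaw vary. Origin: centre of its underside. Right half (-y): three slots along x, 54 mm wide, at y = -30, -89, -147 mm, floor 8 mm up, under a plywood cover that slides along y. Left half (+y): closed deck. Pushing case, cover or ridge with over 30 N, or pinching the ridge, fails.
- lid (a joint): Travel of the sliding cover in m: about 0 to 0.02 at the start (slots covered), 0.176 fully open at the end stop. It grows as the cover moves along the case's +y onto the left deck. 0.16 and more counts as open. Moving it takes about 2 N and it stays where it is left.
- lid_push (a point): Middle of the -y face of the dark push ridge on the sliding cover, moving with it. Push it along the case's +y. Ridge 100 mm long (case x), 14 mm thick (y), 32 mm tall; point 16 mm above the cover plate and 16 mm below the ridge's top (plate top 55 mm, ridge top 87 mm above the table). The plate extends 102 mm from this face to -y.
- gouge_red: Carving gouge with a bright red handle, in a case slot along the case's x, 175 mm long: handle 100 mm long, 24 mm thick, towards the robot (-x); blade towards +x. Origin: under the middle of the handle, on the slot floor; the handle's top is 24 mm above it; x towards the blade, z up. Slot varies. Hidden by the cover at first. Not to be touched.
- gouge_blue: Carving gouge with a blue handle, in a case slot along the case's x, 175 mm long: handle 100 mm long, 24 mm thick, towards the robot (-x); blade towards +x. Origin: under the middle of the handle, on the slot floor; the handle's top is 24 mm above it; x towards the blade, z up. Slot varies. Hidden by the cover at first. Not to be touched.
- gouge_wood: Carving gouge with a pale wooden handle, in a case slot along the case's x, 175 mm long: handle 100 mm long, 24 mm thick, towards the robot (-x); blade towards +x. Origin: under the middle of the handle, on the slot floor; the handle's top is 24 mm above it; x towards the blade, z up. Slot varies. Hidden by the cover at first. Not to be touched.
- strop: Honing strop: a pale wooden board with a dark green top, 220 mm (x) by 70 mm (y) by 18 mm, lying loose on the bench to the right of the case. Origin: centre of its underside; x along its length, z up. Not to be touched.
- compound_bar: Bystander: small green bar of honing compound, 85 x 30 x 24 mm, lying to the left of the case. Origin: centre of its underside.
- knife: Bystander: carving knife with a dark wooden handle, 160 mm long, 16 mm high, lying between the robot and the strop. Origin: under the middle of the handle.
- carved_head: Bystander: carved wooden head, 85 x 80 mm, 160 mm high, standing to the left of the case. Origin: centre of its underside.

How it is judged:
By the outcome, as a careful person would: the job done as asked, in the order asked, and still so for the second after the job is handed in, with the robot touching nothing.
It also fails if it takes over 64 s, if anything falls off the work surface, if the arm or the gripper's body presses on something with over 40 N, if the wrist force passes 120 N, or if a joint passes its speed limit or range.

## Working session

There is one attempt and no reset: what is moved stays moved. The work goes in short steps, each a Python script; the robot and the scene stay as the last script left them, time stands still between calls to the robot, and variables do not carry over. Pictures are saved under pics/ and viewed, at most 10 in all, crops included, and the job is handed in when it is done.

```bash
ls; mkdir -p pics
python3 - <<'E'
from station import *
import cv2,numpy as np
s=env.sense();print(s["t"],s["ee_pos"],s["tcp_rot"],s["gripper_width"])
ims=[]
for c in ["scene","side"]:
    p,d=viewer.read_camera(c);ims.append(p)
    i=viewer.camera_info(c);print(c,i)
    for n in ["lid_push","case","strop","knife","carved_head","compound_bar","gouge_red"]:
        for r in tip_of(c,n)[:2]: print(n,np.round(r["at"],3),round(r["score"],2))
    for r in search_frame(c,"lid_push")[:2]: print("sf lid",np.round(r["at"],3),round(r["score"],2))
for n,p in zip("ab",ims): cv2.imwrite(f"pics/{n}.png",p[:,:,::-1])
E
```

```text
pics
0.0 [0.25165823 0.59871265 0.23233434] [[-9.21904931e-01  3.87415777e-01 -5.60073627e-04]
 [ 3.87416157e-01  9.21903391e-01 -1.69079432e-03]
 [-1.38706618e-04 -1.77573319e-03 -9.99998414e-01]] 0.09192947296259701
scene {'intrinsics': array([[531.99002956,   0.        , 276.28119677],
       [  0.        , 531.99002956, 210.69126439],
       [  0.        ,   0.        ,   1.        ]]), 'dist_coeffs': array([-0.19520062,  0.        ,  0.        ,  0.        ,  0.        ]), 'eye': array([1.24161571, 1.02993697, 0.99514528]), 'rotation': array([[-0.80620301, -0.3588496 ,  0.47038672],
       [ 0.59159936, -0.47975471,  0.64795495],
       [-0.00684813,  0.80066372,  0.59907488]])}
lid_push [ 0.61  -0.012  0.068] 0.69
case [0.6  0.05 0.  ] 0.86
strop [ 0.541 -0.361 -0.   ] 0.72
knife [ 0.355 -0.25  -0.002] 0.55
carved_head [0.612 0.418 0.002] 0.79
compound_bar [ 0.472  0.412 -0.002] 0.79
sf lid [ 0.617 -0.001  0.056] 0.65
side {'intrinsics': array([[384.7892293 ,   0.        , 276.76506873],
       [  0.        , 384.7892293 , 208.37662326],
       [  0.        ,   0.        ,   1.        ]]), 'dist_coeffs': array([0.01777261, 0.        , 0.        , 0.        , 0.        ]), 'eye': array([ 0.02688062, -0.65996766,  0.67099202]), 'rotation': array([[ 0.83279965,  0.31750201, -0.4534724 ],
       [-0.5531649 ,  0.50880493, -0.65964092],
       [ 0.02129168,  0.80019374,  0.59936354]])}
lid_push [ 0.61  -0.014  0.072] 0.95
lid_push [ 0.602  0.042 -0.004] 0.28
case [ 0.601  0.042 -0.003] 0.68
strop [ 0.544 -0.357 -0.002] 0.71
knife [ 0.352 -0.25   0.002] 0.87
carved_head [0.613 0.418 0.003] 0.92
compound_bar [0.475 0.413 0.002] 0.47
gouge_red [ 0.577 -0.099  0.007] 0.81
sf lid [ 0.596 -0.038  0.054] 0.7
```

View pics/a.png

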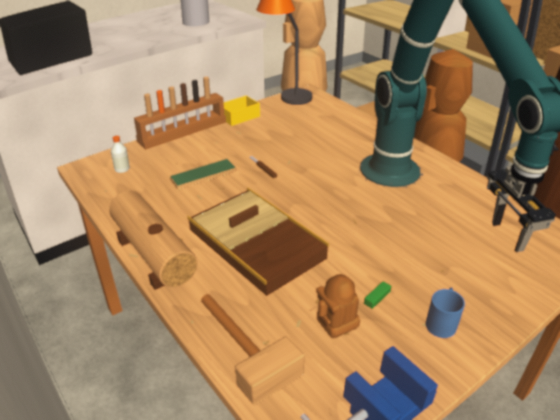

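View pics/b.png

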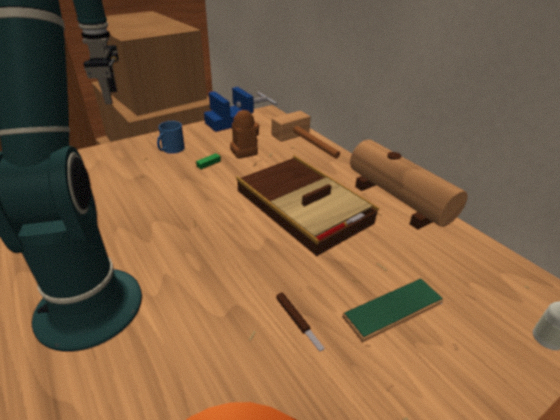

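The scene image shows the pale cover with its ridge at (244,216). The side image shows the ridge at (317,194), the red handle peeking out at (330,230) in the rightmost slot, and the strop at (393,307). Next I'll measure the case yaw from depth.

```bash
cat > h.py <<'E'
from station import *
import cv2,numpy as np
def cloud(c):
    i=viewer.camera_info(c)
    if c=="wrist":
        s=env.sense();T=np.eye(4);T[:3,:3]=s["tcp_rot"];T[:3,3]=s["ee_pos"];M=T@i["T_tool_cam"];R,e=M[:3,:3],M[:3,3]
    else: R,e=i["rotation"],i["eye"]
    p,d=viewer.read_camera(c);h,w=d.shape
    u,v=np.meshgrid(np.arange(w),np.arange(h))
    n=cv2.undistortPoints(np.stack([u,v],-1).reshape(-1,1,2).astype(np.float64),i["intrinsics"],i["dist_coeffs"]).reshape(h,w,2)
    P=np.stack([n[...,0]*d,-n[...,1]*d,-d],-1)@R.T+e
    P[d<=0]=np.nan
    return p,P
def box(P,m):
    q=P[m];(c,s,a)=cv2.minAreaRect(q[:,:2].astype(np.float32)*1000);return np.round(c,1),np.round(s,1),round(a,1),len(q)
def near(P,x,y,r): return np.hypot(P[...,0]-x,P[...,1]-y)<r
E
python3 - <<'E'
from h import *
for c in ["scene","side"]:
    p,P=cloud(c);z=P[...,2]
    k=near(P,.6,.047,.24)
    print(c,"case",box(P,k&(z>.035)&(z<.1)))
    m=k&(z>.078)&(z<.1);print("ridge",box(P,m),P[m].mean(0))
    m=k&(z>.05)&(z<.06);print("plate",box(P,m))
    m=near(P,.542,-.36,.16)&(z>.010)&(z<.03);print("strop",box(P,m),P[m].mean(0))
E
```

```text
scene case (array([662. ,  50.8]), array([353.3, 371.4]), 4.3, 7143)
ridge (array([706.7,   8.6]), array([299. ,  84.7]), 19.8, 233) [0.65600277 0.01809493 0.08653932]
plate (array([661.7,  53.6]), array([353.2, 363.9]), 4.3, 3016)
strop (array([ 564. , -361.8]), array([ 82.1, 258.6]), 82.8, 844) [ 0.54838331 -0.35361531  0.01945204]
side case (array([658.8,  51.9]), array([343. , 364.3]), 4.3, 6685)
ridge (array([710.1, -27.7]), array([281.2, 149.1]), 19.7, 475) [0.74143093 0.00311709 0.08750484]
plate (array([653.2,  51.5]), array([331.8, 360.1]), 4.3, 3270)
strop (array([ 543.3, -360.1]), array([ 71.1, 222.2]), 84.1, 2851) [ 0.53470216 -0.3624386   0.0176752 ]
```

Run:
```python
from h import *
for c in ["scene","side"]:
    p,P=cloud(c);z=P[...,2]
    k=near(P,.6,.047,.24)
    m=(k&(z>.035)&(z<.1)).astype(np.uint8)
    m=cv2.morphologyEx(m,cv2.MORPH_OPEN,np.ones((3,3)))
    n,L=cv2.connectedComponents(m)
    # component containing the case centre
    D=np.nan_to_num(np.hypot(P[...,0]-.6,P[...,1]-.1),nan=9);D[m==0]=9
    l=L[np.unravel_index(D.argmin(),D.shape)];m=L==l
    print(c,"case",box(P,m),np.nanmin(P[m],0),np.nanmax(P[m],0))
    m=near(P,.61,-.006,.08)&(z>.07)&(z<.1);q=P[m];
    print("ridge",box(P,m),q.mean(0),np.degrees(np.arctan(np.polyfit(q[:,0],q[:,1],1)[0])))
```

```text
scene case (array([602.7,  47. ]), array([233.6, 369.7]), 4.3, 6996) [ 0.47529861 -0.14038992  0.03501278] [0.7303136  0.23797591 0.09239026]
ridge (array([607.4,  -2.8]), array([102.6,  23. ]), 5.9, 256) [ 6.08736523e-01 -1.64324836e-04  8.28274180e-02] 3.704283190437362
side case (array([603.3,  48.3]), array([231.6, 365.9]), 4.3, 6030) [ 0.47664275 -0.14085443  0.03500101] [0.73066078 0.23627353 0.08867193]
ridge (array([605.1,  -6.2]), array([100.5,  18.5]), 6.4, 231) [ 0.6026425  -0.00882912  0.08143241] 3.7122217023888426
```

```bash
cat >> h.py <<'E'
YAW=np.radians(4.2);UX=np.array([np.cos(YAW),np.sin(YAW),0]);UY=np.array([-np.sin(YAW),np.cos(YAW),0])
FACE=np.array([.607,-.0125,.081])
def down(y): z=np.array([0,0,-1.]);return np.column_stack([np.cross(y,z),y,z])
E
python3 - <<'E'
from h import *
p=FACE-UY*.042
for s in (1,-1):
    q=solver.inverse_kinematics(np.r_[p[:2],.25],down(s*UX));print(s,None if q is None else np.round(q,2))
    if q is not None and abs(q[6])<2 and s==(1 if 1 else 0): R=down(UX)
effector.grasp(5)
R=down(UX)
x=env.sense()["ee_pos"];env.movel([x[0],x[1],.30])
env.reach([*p[:2],.25],R)
env.movel([*p[:2],.10],R)
s=env.sense();print(s["t"],s["ee_pos"],s["gripper_width"],s["wrist_force"],s["joint_positions"])
pic,_=viewer.read_camera("side");cv2.imwrite("pics/c.png",cv2.resize(pic[120:300,180:420],(720,540))[:,:,::-1])
E
```

```text
1 [-0.44  0.43  0.63  1.72 -0.28  1.09  0.36]
-1 [-0.82  0.75  1.35  1.74 -0.77  1.3  -2.37]
6.825 [ 0.61078398 -0.05457753  0.10091121] 0.0005183602286540136 [-0.33363854 -0.16090036 -0.18572837] [-0.37490203  0.61513281  0.55601613  1.82246603 -0.42808832  0.82405706
  0.46794956]
```

View pics/c.png

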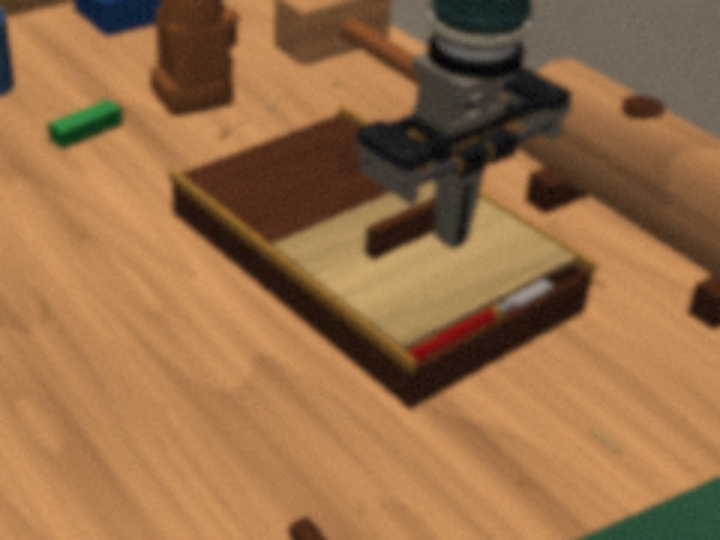

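The closed fingertips sit just behind the middle of the ridge (ridge at crop (400,225), tips at (453,240)). I'll check the log's height, then push with force monitoring.

Run:
```python
from h import *
p,P=cloud("scene");m=(P[...,0]>.735)&(P[...,0]<.95)&(np.abs(P[...,1])<.25)&(P[...,2]>.04)
q=P[m&(P[...,2]<.14)];print("log x min",np.percentile(q[:,0],2),"z 99%",np.percentile(q[:,2],99))
R=down(UX);p=env.sense()["ee_pos"];f0=env.sense()["wrist_force"]
env.movel([p[0],p[1],.081],R,rate=.05)
f=lambda:(env.sense()["wrist_force"]-f0)
print("down",f())
b=env.sense()["ee_pos"]
d=0;log=[]
while d<.035+.185:
    d+=.03 if d<.145 else .003
    env.movel(b+UY*d,R,rate=.04)
    F=f();log.append((round(d,3),*np.round(F,1)))
    if abs(F@UY)>8: break
s=env.sense();print(*log,sep="\n");print(s["t"],s["ee_pos"])
```

```text
log x min 0.8221392241334745 z 99% 0.1357664142770378
down [-0.08051094  0.3657824   1.11205292]
(0.03, np.float64(0.4), np.float64(0.1), np.float64(0.5))
(0.06, np.float64(0.4), np.float64(-0.6), np.float64(0.5))
(0.09, np.float64(-0.8), np.float64(-0.0), np.float64(0.4))
(0.12, np.float64(0.5), np.float64(0.7), np.float64(0.7))
(0.15, np.float64(-0.0), np.float64(-0.1), np.float64(0.3))
(0.153, np.float64(-0.3), np.float64(-1.3), np.float64(0.5))
(0.156, np.float64(0.4), np.float64(-1.3), np.float64(1.2))
(0.159, np.float64(-0.5), np.float64(-0.3), np.float64(0.6))
(0.162, np.float64(-0.3), np.float64(-0.7), np.float64(0.9))
(0.165, np.float64(0.6), np.float64(0.0), np.float64(0.7))
(0.168, np.float64(0.9), np.float64(-0.5), np.float64(1.2))
(0.171, np.float64(-0.2), np.float64(-1.3), np.float64(-0.3))
(0.174, np.float64(-0.6), np.float64(-0.9), np.float64(0.3))
(0.177, np.float64(0.0), np.float64(0.1), np.float64(0.3))
(0.18, np.float64(0.2), np.float64(-0.0), np.float64(0.0))
(0.183, np.float64(0.4), np.float64(-0.9), np.float64(0.7))
(0.186, np.float64(0.3), np.float64(-0.6), np.float64(0.4))
(0.189, np.float64(-0.9), np.float64(0.1), np.float64(1.9))
(0.192, np.float64(0.4), np.float64(-1.1), np.float64(-0.2))
(0.195, np.float64(0.0), np.float64(-5.4), np.float64(1.6))
(0.198, np.float64(0.1), np.float64(-11.1), np.float64(2.9))
15.9583 [0.59648284 0.13756716 0.08066418]
```

End stop reached at about 11 N. I'll back off, rise clear and look.

Run:
```python
from h import *
R=down(UX);p=env.sense()["ee_pos"]
p=p-UY*.02;env.movel(p,R,rate=.08);env.movel([p[0],p[1],.25],R)
for c in ["scene","side"]:
    pic,P=cloud(c);z=P[...,2]
    for n in ["lid_push","gouge_red","gouge_blue","gouge_wood","case","strop"]:
        for r in tip_of(c,n)[:1]: print(c,n,np.round(r["at"],3),round(r["score"],2))
    hsv=cv2.cvtColor(pic,cv2.COLOR_RGB2HSV)
    m=near(P,.6,.047,.24)&(z<.05)&(z>.015)&((hsv[...,0]<6)|(hsv[...,0]>174))&(hsv[...,1]>190)&(hsv[...,2]>90)
    print("red",box(P,m),np.median(P[m],0))
    m=near(P,.542,-.36,.16)&(hsv[...,0]>60)&(hsv[...,0]<95)&(hsv[...,1]>90)
    print("strop",box(P,m),np.median(P[m],0))
    cv2.imwrite(f"pics/d_{c}.png",pic[:,:,::-1])
print(env.sense()["t"])
```

```text
scene lid_push [0.594 0.147 0.071] 0.76
scene gouge_red [ 0.584 -0.097  0.009] 0.78
scene gouge_blue [ 0.572 -0.047  0.01 ] 0.59
scene gouge_wood [0.564 0.017 0.014] 0.65
scene case [ 0.602  0.051 -0.001] 0.55
scene strop [ 0.541 -0.364 -0.003] 0.81
red (array([ 577.4, -100.3]), array([93.9, 22.3]), 6.2, 147) [ 0.58075316 -0.09636589  0.03019254]
strop (array([0., 0.]), array([0., 0.]), 0.0, 0) [nan nan nan]
side lid_push [0.595 0.147 0.073] 0.73
side gouge_red [ 0.579 -0.099  0.008] 0.56
side gouge_blue [ 0.57  -0.043  0.007] 0.72
side gouge_wood [0.565 0.018 0.005] 0.8
side case [ 0.605  0.047 -0.001] 0.77
side strop [0.598 0.146 0.069] 0.54
red (array([ 579.2, -102.9]), array([93.8, 20. ]), 6.1, 166) [ 0.5783458  -0.10568611  0.0288139 ]
strop (array([ 542.5, -360.7]), array([ 62. , 211.2]), 84.0, 2231) [ 0.5346876  -0.36131774  0.01814482]
18.4
  return _methods._mean(a, axis=axis, dtype=dtype,
  ret = um.true_divide(
```

View pics/d_side.png

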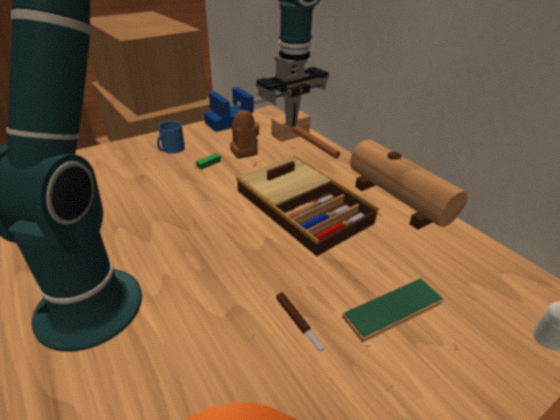

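The case is open, with the red handle at (332,230) in the right slot, blue at (318,218) and wood above it. Now pointing at red, with a detour so the fingers don't pass over the other gouges.

Run:
```python
from h import *
R=down(UX);red=np.array([.579,-.101,.076])
p=env.sense()["ee_pos"]
env.movel([.46,.10,.25],R,rate=.25)
env.movel([.46,-.11,.25],R,rate=.25)
env.movel([*red[:2],.20],R,rate=.2)
env.movel(red,R,rate=.1)
s=env.sense();print(s["t"],s["ee_pos"],s["tcp_rot"][:,2])
pic,P=cloud("scene");cv2.imwrite("pics/e1.png",cv2.resize(pic[150:300,160:360],(600,450))[:,:,::-1])
pic,P=cloud("side");cv2.imwrite("pics/e2.png",cv2.resize(pic[120:270,220:420],(600,450))[:,:,::-1])
```

```text
22.2917 [ 0.57953618 -0.10108216  0.0766458 ] [ 1.30843979e-03 -3.73439996e-05 -9.99999143e-01]
```

View pics/e2.png

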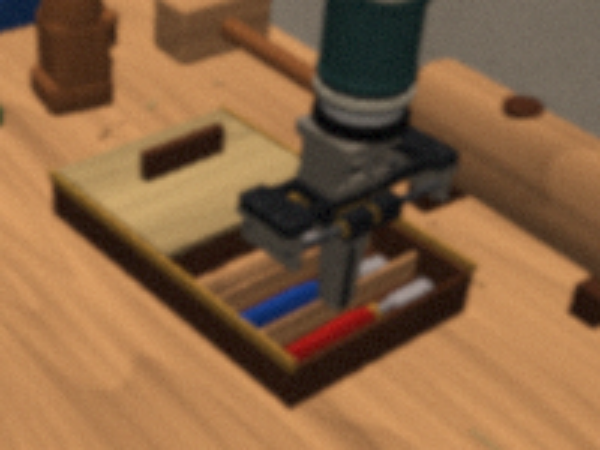

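View pics/e1.png

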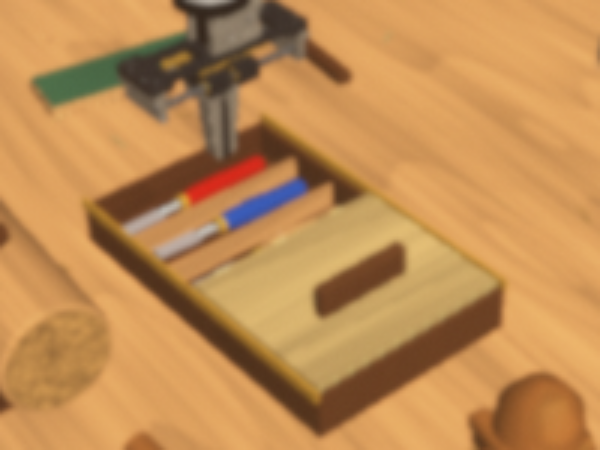

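Both views show the tips hovering over the red handle, at (340,305) in the side crop and (222,157) in the scene crop. In each, the gap matches about 25 mm. Next: dwell, then the strop.

Run:
```python
from h import *
R=down(UX);st=np.array([.5425,-.3605,.062])
env.pause(2.5)
p=env.sense()["ee_pos"]
env.movel([p[0],p[1],.18],R)
env.movel([*st[:2],.16],R,rate=.2)
env.movel(st,R,rate=.08)
env.pause(2)
s=env.sense();print(s["t"],s["ee_pos"],s["wrist_force"])
pic,P=cloud("scene")
for c in ["scene","side"]:
    if c=="side": pic,P=cloud(c);cv2.imwrite("pics/f.png",cv2.resize(pic[140:380,200:480],(700,600))[:,:,::-1])
    for n in ["strop","lid_push","gouge_red"]:
        for r in tip_of(c,n)[:1]: print(c,n,np.round(r["at"],3),round(r["score"],2))
```

```text
30.575 [ 0.54251613 -0.36049165  0.06199291] [0.29006915 0.51850104 0.73868177]
scene strop [ 0.541 -0.363 -0.003] 0.6
scene gouge_red [ 0.588 -0.096  0.011] 0.74
side strop [ 0.545 -0.357 -0.005] 0.95
side lid_push [0.596 0.149 0.07 ] 0.63
side gouge_red [ 0.579 -0.099  0.004] 0.52
```

View pics/f.png

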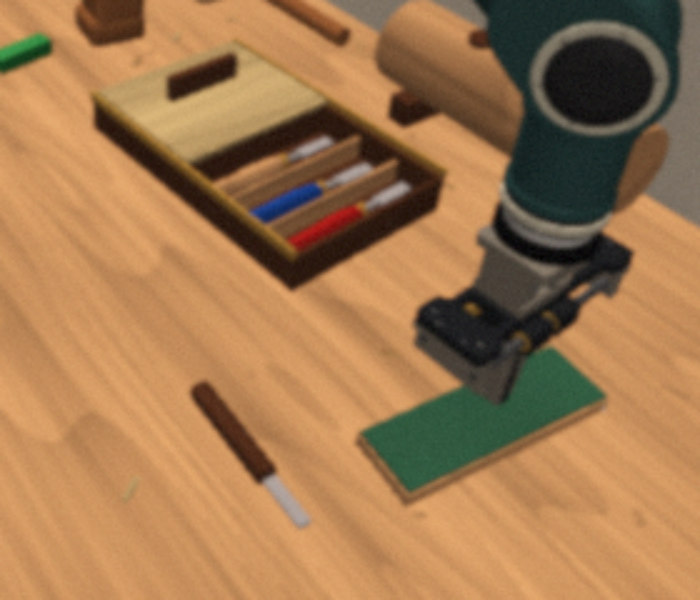

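The tips, at crop (500,400), hover over the middle of the strop. The case is open and nothing else has moved.

```bash
python3 -c "
from station import *
print(workorder.finish_job())"
```

```text
the job is handed in; nothing more can be done
None
```

I pushed the case open to its end stop (about 11 N), pointed about 2.5 cm above the red handle for over two seconds, then handed the job in while pointing about 2.5 cm above the middle of the strop, at about 31 s of the 64 s allowed.

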